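# Re-rack the heat-sink angles and nest the clamp angle

## Task

Move the three aluminium heat-sink angles from the full rack to the empty rack in reverse order: the one now leftmost in its row goes into the rightmost cradle of the other rack, the middle one into the middle cradle, the rightmost one into the leftmost, each centred and fully down in its cradle with its V opening upward. Take the wide clamp angle from its small stand and nest it in the V of the longest angle, midway along it, corner in corner and legs on legs, so that at the end it lies there on the rack.

Things in the scene. Friction and masses are not known exactly. Their poses are not given: they have to be found in the camera images.
- angle_long_mid (a point): The long angle: bare aluminium angle section 125 mm long, 81 g, legs 32 x 4 mm, lying as a V open upward in a cradle of the full rack. 45 mm across, 25.5 mm high; the leg ends have upright outer faces, the top 5.7 mm of the V: pinch across these. Point: its centre, midway along, 12.75 mm above the bottom corner line (half-way up). x along it, y leg to leg, z up out of the V.
- angle_medium_mid (a point): The medium angle: bare aluminium angle section 90 mm long, 58 g, legs 32 x 4 mm, lying as a V open upward in a cradle of the full rack. 45 mm across, 25.5 mm high; the leg ends have upright outer faces, the top 5.7 mm of the V: pinch across these. Point: its centre, midway along, 12.75 mm above the bottom corner line (half-way up). x along it, y leg to leg, z up out of the V.
- angle_short_mid (a point): The short angle: bare aluminium angle section 60 mm long, 39 g, legs 32 x 4 mm, lying as a V open upward in a cradle of the full rack. 45 mm across, 25.5 mm high; the leg ends have upright outer faces, the top 5.7 mm of the V: pinch across these. Point: its centre, midway along, 12.75 mm above the bottom corner line (half-way up). x along it, y leg to leg, z up out of the V.
- clamp_angle_mid (a point): The clamp angle: as the others but wider, 75 mm long, 58 g, legs 38 x 4 mm, 54 mm across, 29.7 mm high, upright faces again on the top 5.7 mm; starts in a cradle on a small stand beyond the racks. Point: its centre, midway along, 14.85 mm above the bottom corner line; axes likewise. Nested home in the long angle, its centre is 7.8 mm above the long one's, its edges 4 mm wider and 10 mm higher.
- from_long_seat (a point): Full rack's cradle in which the long angle starts: plastic, black foot 48 x 66 mm, two grey V saddles 32 mm apart, on a board 100 x 286 mm in a row of three at 88 mm pitch. Point: where a seated narrow angle's centre comes, 12.75 mm above the V's bottom line, 36.75 above the table (board top 10, foot top 15, saddle top 35 above the table). x along the V, y along the row, z up.
- from_medium_seat (a point): Full rack's cradle in which the medium angle starts: plastic, black foot 48 x 66 mm, two grey V saddles 32 mm apart, on a board 100 x 286 mm in a row of three at 88 mm pitch. Point: where a seated narrow angle's centre comes, 12.75 mm above the V's bottom line, 36.75 above the table (board top 10, foot top 15, saddle top 35 above the table). x along the V, y along the row, z up.
- from_short_seat (a point): Full rack's cradle in which the short angle starts: plastic, black foot 48 x 66 mm, two grey V saddles 32 mm apart, on a board 100 x 286 mm in a row of three at 88 mm pitch. Point: where a seated narrow angle's centre comes, 12.75 mm above the V's bottom line, 36.75 above the table (board top 10, foot top 15, saddle top 35 above the table). x along the V, y along the row, z up.
- to_left_seat (a point): Empty rack's left cradle (greatest y): plastic, black foot 48 x 66 mm, two grey V saddles 32 mm apart, on a board 100 x 286 mm in a row of three at 88 mm pitch. Point: where a seated narrow angle's centre comes, 12.75 mm above the V's bottom line, 36.75 above the table (board top 10, foot top 15, saddle top 35 above the table). x along the V, y along the row, z up.
- to_middle_seat (a point): Empty rack's middle cradle (middle y): plastic, black foot 48 x 66 mm, two grey V saddles 32 mm apart, on a board 100 x 286 mm in a row of three at 88 mm pitch. Point: where a seated narrow angle's centre comes, 12.75 mm above the V's bottom line, 36.75 above the table (board top 10, foot top 15, saddle top 35 above the table). x along the V, y along the row, z up.
- to_right_seat (a point): Empty rack's right cradle (smallest y): plastic, black foot 48 x 66 mm, two grey V saddles 32 mm apart, on a board 100 x 286 mm in a row of three at 88 mm pitch. Point: where a seated narrow angle's centre comes, 12.75 mm above the V's bottom line, 36.75 above the table (board top 10, foot top 15, saddle top 35 above the table). x along the V, y along the row, z up.

How it is judged:
At the end, for the whole second after the job is handed in: Angles in reversed order, each within 12 mm (6 mm in height, 8 degrees) of its cradle's point. Clamp angle in the V of the long one: 15 mm lengthwise, 5 mm sideways, 4 mm in height, parallel within 5.7 degrees, legs aligned within 7. All at rest (angle between each of angle_long_mid, angle_medium_mid, angle_short_mid's own z axis and vertical below 0.14 rad and ((y of from_long_seat in the frame of from_medium_seat above 0 m and y of from_long_seat in the frame of from_short_seat above 0 m and horizontal distance between angle_long_mid and to_right_seat below 0.012 m and z of angle_long_mid in the frame of to_right_seat between -0.006 and 0.006 m and angle between the x axis of angle_long_mid and the x axis of to_right_seat, either way round below 0.14 rad) or (y of each of from_medium_seat, from_short_seat in the frame of from_long_seat above 0 m and horizontal distance between angle_long_mid and to_left_seat below 0.012 m and z of angle_long_mid in the frame of to_left_seat between -0.006 and 0.006 m and angle between the x axis of angle_long_mid and the x axis of to_left_seat, either way round below 0.14 rad) or (((y of from_medium_seat in the frame of from_long_seat above 0 m and y of from_long_seat in the frame of from_short_seat above 0 m) or (y of from_short_seat in the frame of from_long_seat above 0 m and y of from_long_seat in the frame of from_medium_seat above 0 m)) and horizontal distance between angle_long_mid and to_middle_seat below 0.012 m and z of angle_long_mid in the frame of to_middle_seat between -0.006 and 0.006 m and angle between the x axis of angle_long_mid and the x axis of to_middle_seat, either way round below 0.14 rad)) and ((y of from_medium_seat in the frame of from_long_seat above 0 m and y of from_medium_seat in the frame of from_short_seat above 0 m and horizontal distance between angle_medium_mid and to_right_seat below 0.012 m and z of angle_medium_mid in the frame of to_right_seat between -0.006 and 0.006 m and angle between the x axis of angle_medium_mid and the x axis of to_right_seat, either way round below 0.14 rad) or (y of each of from_long_seat, from_short_seat in the frame of from_medium_seat above 0 m and horizontal distance between angle_medium_mid and to_left_seat below 0.012 m and z of angle_medium_mid in the frame of to_left_seat between -0.006 and 0.006 m and angle between the x axis of angle_medium_mid and the x axis of to_left_seat, either way round below 0.14 rad) or (((y of from_long_seat in the frame of from_medium_seat above 0 m and y of from_medium_seat in the frame of from_short_seat above 0 m) or (y of from_short_seat in the frame of from_medium_seat above 0 m and y of from_medium_seat in the frame of from_long_seat above 0 m)) and horizontal distance between angle_medium_mid and to_middle_seat below 0.012 m and z of angle_medium_mid in the frame of to_middle_seat between -0.006 and 0.006 m and angle between the x axis of angle_medium_mid and the x axis of to_middle_seat, either way round below 0.14 rad)) and ((y of from_short_seat in the frame of from_long_seat above 0 m and y of from_short_seat in the frame of from_medium_seat above 0 m and horizontal distance between angle_short_mid and to_right_seat below 0.012 m and z of angle_short_mid in the frame of to_right_seat between -0.006 and 0.006 m and angle between the x axis of angle_short_mid and the x axis of to_right_seat, either way round below 0.14 rad) or (y of each of from_long_seat, from_medium_seat in the frame of from_short_seat above 0 m and horizontal distance between angle_short_mid and to_left_seat below 0.012 m and z of angle_short_mid in the frame of to_left_seat between -0.006 and 0.006 m and angle between the x axis of angle_short_mid and the x axis of to_left_seat, either way round below 0.14 rad) or (((y of from_long_seat in the frame of from_short_seat above 0 m and y of from_short_seat in the frame of from_medium_seat above 0 m) or (y of from_medium_seat in the frame of from_short_seat above 0 m and y of from_short_seat in the frame of from_long_seat above 0 m)) and horizontal distance between angle_short_mid and to_middle_seat below 0.012 m and z of angle_short_mid in the frame of to_middle_seat between -0.006 and 0.006 m and angle between the x axis of angle_short_mid and the x axis of to_middle_seat, either way round below 0.14 rad)) and x of clamp_angle_mid in the frame of angle_long_mid between -0.015 and 0.015 m and y of clamp_angle_mid in the frame of angle_long_mid between -0.005 and 0.005 m and z of clamp_angle_mid in the frame of angle_long_mid between 0.0035 and 0.012 m and angle between the x axis of clamp_angle_mid and the x axis of angle_long_mid, either way round below 0.1 rad and angle between the z axis of clamp_angle_mid and the z axis of angle_long_mid, either way round below 0.12 rad and angle between clamp_angle_mid's own z axis and vertical below 0.2 rad and linear speed of each of angle_long, angle_medium, angle_short, clamp_angle below 0.02 m/s and angular speed of each of angle_long, angle_medium, angle_short, clamp_angle below 0.2 rad/s); the robot touches nothing.
It also fails if it takes over 102 s, if anything falls off the work surface, if the arm or the gripper's body presses on something with over 40 N, if the wrist force passes 120 N, or if a joint passes its speed limit or range.

## Robot

A 7-joint arm with a two-finger parallel gripper is mounted at the origin on the work surface. World frame = base frame: x ahead of the robot, y to its left, z up, the work surface at z = 0. Lengths are in m, angles in rad, forces in N, time in s.
With the tool pointing down it reaches from about 0.4 to 0.875 m from the base axis. Payload 4.4 kg.
Tool frame: the origin (TCP) lies midway between the tips of the shut fingers; the grasp point (between the pads) lies 19 mm behind it (ctrl.hold_point_z is the distance from the TCP to the grasp point, in m); z points along the fingers, y is the direction in which the jaws open and shut (so a half turn about z gives the same grasp; the last joint's range is limited). The gripper opens to 85 mm and grips with 20 to 120 N. Pads are 22 mm wide; open, the fingers measure 114 mm over their backs; the gripper's body (76 mm by 85 mm) begins 54 mm behind the grasp point. The pads swing forward as they close: fully open they stand 13 mm farther back than shut.
Start: joints at [1.119, 0.628, 0.038, 1.517, -0.027, 0.996, -0.02], TCP at [0.245, -0.602, 0.231] pointing down, gripper open.
Joint ranges: [-3.06, 3.06], [-0.37, 2.12], [-1.25, 1.32], [0.18, 2.47], [-1.1, 4.24], [0.23, 1.98], [-2.94, 2.94]. Speed limits (rad/s): [2.57, 2.57, 3.14, 3.14, 3.14, 3.14, 3.14].

## Interface

Orientations are given as a unit quaternion [w, x, y, z].
In Python, from bench import ctrl, vision, workorder gives the robot as it stands.
- The arm moves only by the tool play_rows, never from a script. Its argument "deltas" is a list of rows, each an object with "offset": the shift along the world's x, y, z in cm, a list of three; "twist": the turn, a rotation vector about the world's x, y, z in rad, a list of three; "hand": the opening, from 0 (shut) to 1 (fully open). In form: [{"offset": [dx, dy, dz], "twist": [ax, ay, az], "hand": hand}, ...]. A call has 1 to 8 rows; each row is the pose to reach, as a shift and turn from the pose commanded when the call began; what a row does not reach only later rows make up. A row lasts 1/8 s, in which the tool goes at most 62.5 mm and 10.7 degrees, less where a joint would pass 70% of its speed; a pose out of reach is approached as far as the arm can. A call with a gripper value outside its range is refused whole. The fingers move at their own pace and stop on an object; "force" is the grip in N (left out, the last holds). Time passes only in rows, so rows that repeat a pose let the fingers close. It gives the time, the measured TCP pose, the force and the opening at its end, in the units of the state.
- ctrl.state(): the state, without advancing time (a new reading comes with each control period).
- vision.snapshot(name): name is "side" or "top"; returns a dict with "pixels" (400x640x3 uint8, red, green, blue), "depth" (400x640 float32, m along the optical axis (not along the pixel's ray), 0 where there is no reading), "fov_y" (degrees; the focal length in pixels is half the picture's height over the tangent of half this angle, whatever the lens; pixels are square), "cx", "cy" (the principal point, pixels), "D" ([k1, k2, p1, p2, k3] as OpenCV has them; the pictures are not rectified), "R" (3x3) and "t" (3): a world point X has camera coordinates R X + t. Camera axes: x right, y down, z forward; pixel columns grow to the right and rows downward; lengths in m; the calibration is good to about 2 mm. A picture is of the moment at which its call begins.
- workorder.finish_job(): hands the job in, once; it reports no verdict.
The state is a dict: "time_s": time; "joints": joint angles; "qd": joint speeds; "effort": joint torques, N m; "position": TCP position; "ee_rot": TCP orientation; "ft_force": force on the tool from outside, world axes, zero at the start; "moment": the same for the moment, N m; "opening": finger opening in m.
Only numpy, scipy, OpenCV 4.12 (cv2) and the standard library are available. Lean on these libraries where they do the work, as an engineer would, in place of code of your own. Each camera call takes 0.05 s, during which the arm holds its last target. There are 200 camera calls.

## Working session

There is one attempt and no reset: what is moved stays moved. The work goes in short steps, Python scripts to look and compute and a tool call to move; the robot and the scene stay as the last step left them, time stands still between calls to the robot, and variables do not carry over. Pictures are saved under pics/ and viewed, on a budget of 14 in all, crops included, one or two more only if the job needs it, and the job is handed in when it is done.

Besides the shell and the picture viewer there is one more tool, called after "Call:" as name(argument=value, ...), one argument or row to a line, values as JSON. play_rows: Moves the arm, as the interface text tells. Its arguments: {"type":"object","properties":{"deltas":{"type":"array"},"force":{"type":"number"}},"required":["deltas"]}

```bash
ls; mkdir -p pics; python3 - <<'E'
from bench import ctrl, vision
import cv2,numpy as np
print(ctrl.state(), ctrl.hold_point_z)
for n in("top","side"):
    s=vision.snapshot(n); np.savez(f"{n}0.npz",**s)
    cv2.imwrite(f"pics/{n}0.png",s["pixels"][:,:,::-1]); print(n,s["fov_y"],s["cx"],s["cy"],s["D"],s["R"],s["t"])
E
```

```text
pics
{'time_s': 0.0, 'joints': array([ 1.11920358,  0.62935334,  0.03842362,  1.51839611, -0.02702188,
        0.99632948, -0.02004574]), 'qd': array([ 1.53462384e-03, -7.76436504e-05,  5.65439441e-04, -1.43272092e-03,
        8.49954008e-04, -1.69855172e-03,  6.73291846e-05]), 'effort': array([ 1.08169967e-03, -5.63405800e+01,  1.22634351e+00, -1.93445796e+01,
        1.10841476e-02,  1.06432577e-02,  6.01275318e-06]), 'position': array([ 0.24438694, -0.60160323,  0.23037511]), 'ee_rot': array([-9.66482385e-04,  9.81456801e-01,  1.91680930e-01, -1.87842976e-04]), 'ft_force': array([0.2203127 , 0.3654766 , 0.31635639]), 'moment': array([ 0.00530904,  0.00013878, -0.00193533]), 'opening': 0.08559177738560111} 0.0187
top 49.61085887609566 322.23679089857023 198.69844579371465 [-0.08107192  0.          0.          0.          0.        ] [[-0.01409067 -0.99989588  0.0031122 ]
 [-0.98743782  0.01342508 -0.15743669]
 [ 0.15737851 -0.00529149 -0.98752418]] [0.00217965 0.57073318 0.99048409]
side 49.17253334550839 308.9392181133236 198.7250792909537 [-0.01021951  0.          0.          0.          0.        ] [[-0.81856207 -0.5743228   0.01046258]
 [-0.45364427  0.63517547 -0.62510719]
 [ 0.35236774 -0.51643533 -0.78046879]] [0.4539711  0.28860841 0.75630769]
```

View pics/top0.png

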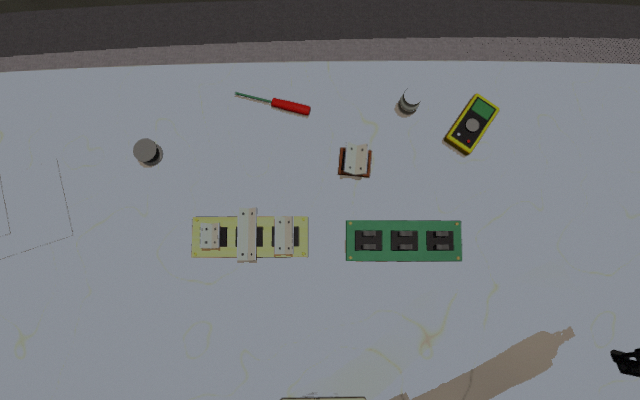

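View pics/side0.png

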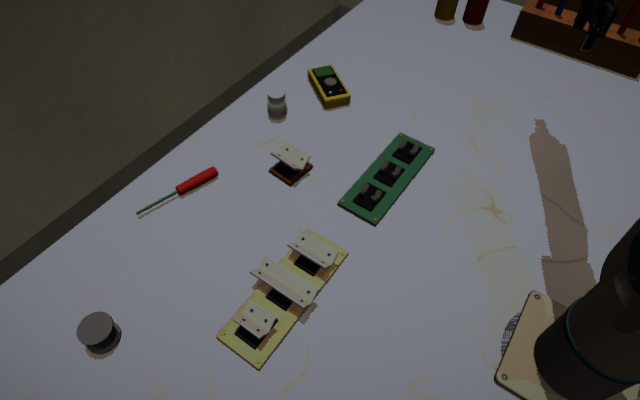

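The top view shows the full yellow rack with the short angle at (210,236), long at (247,235) and medium at (284,236). The empty green rack is centred at (404,241), and the clamp's stand is at (355,160). The side view shows the same layout from the right rear. Next I'll measure poses from depth.

```bash
cat > h.py <<'E'
import numpy as np,cv2
def cloud(s):
    f=200/np.tan(np.radians(float(s["fov_y"]))/2)
    K=np.array([[f,0,s["cx"]],[0,f,s["cy"]],[0,0,1.]])
    v,u=np.mgrid[:400,:640]
    n=cv2.undistortPoints(np.dstack([u,v]).reshape(-1,1,2).astype(float),K,np.array(s["D"])).reshape(-1,2)
    d=s["depth"].reshape(-1,1).astype(float)
    P=(np.c_[n,np.ones(len(n))]*d-s["t"])@s["R"]
    P[d[:,0]==0]=np.nan
    return P.reshape(400,640,3)
def rect(xy):
    (c,sz,a)=cv2.minAreaRect((xy*1000).astype(np.float32))
    b=cv2.boxPoints((c,sz,a)); e=b[1]-b[0]; g=b[2]-b[1]
    if np.linalg.norm(g)>np.linalg.norm(e): e,g=g,e
    ang=np.degrees(np.arctan2(e[1],e[0])); ang=(ang+90)%180-90
    return np.round(c,1),np.round([np.linalg.norm(e),np.linalg.norm(g)],1),round(float(ang),2)
def segs(s,lo,hi,minpx=20):
    P=cloud(s); z=P[...,2]; m=((z>lo)&(z<hi)).astype(np.uint8)
    n,l,st,_=cv2.connectedComponentsWithStats(m,connectivity=4)
    for i in range(1,n):
        if st[i,4]<minpx: continue
        q=P[l==i]
        if not(0.3<q[:,0].mean()<0.95 and abs(q[:,1].mean())<0.6): continue
        yield q,st[i,:4]
E
python3 - <<'E'
from h import *
for n in("top","side"):
    s=dict(np.load(f"{n}0.npz")); P=cloud(s); z=P[...,2]
    print(n,"table z",np.nanmedian(z[(P[...,0]>.4)&(P[...,0]<.8)&(abs(P[...,1])<.4)&(abs(z)<.015)]))
    for lo,hi in((.006,.2),(.030,.09)):
        for q,b in segs(s,lo,hi): print(lo,b,len(q),*rect(q[:,:2]),"zmax",np.round(np.percentile(q[:,2],[50,95,99]),4),"mean",q[:,:2].mean(0).round(4))
E
```

```text
top table z 0.0007933849437968057
0.006 [398  87  24  28] 474 [ 817.2 -228. ] [49.  47.7] 12.54 zmax [0.0676 0.0727 0.0739] mean [ 0.8122 -0.2257]
0.006 [235  92  76  23] 467 [828.2 119.8] [200.7  27.3] 75.92 zmax [0.022  0.0272 0.0287] mean [0.8189 0.0903]
0.006 [444  93  56  63] 1758 [ 762.1 -389.2] [152.   76.8] -36.74 zmax [0.0358 0.0421 0.0446] mean [ 0.7572 -0.3843]
0.006 [133 138  26  26] 498 [698.9 432.4] [60.8 57.7] 45.74 zmax [0.0448 0.0479 0.0492] mean [0.6984 0.4306]
0.006 [338 141  34  36] 981 [670.2 -89.3] [80.1 76.1] 83.31 zmax [0.038  0.0547 0.0565] mean [ 0.6683 -0.088 ]
0.006 [191 207 117  54] 4899 [490.2 174.8] [284.8 125.7] 89.51 zmax [0.0156 0.0495 0.0517] mean [0.4854 0.1713]
0.006 [346 220 116  42] 4674 [ 470.5 -205.2] [285.8 101. ] 88.87 zmax [0.0118 0.0296 0.0354] mean [ 0.4702 -0.2021]
0.03 [399  87  23  25] 405 [ 817.3 -228.1] [48.4 48.1] 15.6 zmax [0.0687 0.0731 0.0739] mean [ 0.8138 -0.2268]
0.03 [447  93  53  61] 1594 [ 762.9 -389.4] [150.5  75.2] -36.61 zmax [0.0361 0.0423 0.0447] mean [ 0.7606 -0.3874]
0.03 [133 138  24  24] 445 [698.9 432.4] [60.8 57.
[... 1829 characters left out ...]
x [0.0608 0.0692 0.0705] mean [ 0.8139 -0.2208]
0.03 [270 140  40  30] 566 [670.1 -86.4] [77.4 56.5] -6.94 zmax [0.0435 0.0524 0.054 ] mean [ 0.6678 -0.092 ]
0.03 [287 229  51  40] 907 [486.5  88.2] [91.3 46.9] -0.34 zmax [0.0411 0.0482 0.0494] mean [0.4847 0.0851]
0.03 [249 254  69  55] 1426 [490.5 175.9] [125.9  46.7] -0.47 zmax [0.0409 0.0485 0.0496] mean [0.4879 0.1738]
0.03 [243 299  33  32] 470 [487.4 252.2] [61.9 22.4] -0.65 zmax [0.0402 0.0484 0.0494] mean [0.4859 0.2517]
0.03 [ 76 312  37  34] 966 [698.7 434.6] [59.7 59.3] 35.12 zmax [0.0425 0.0446 0.0453] mean [0.6982 0.4349]
0.03 [233 314  34  25] 322 [486.6 275.3] [59.5 21.8] -1.29 zmax [0.042  0.0485 0.0499] mean [0.4858 0.2772]
```

```bash
python3 - <<'E'
from h import *
import math
for n in("top","side"):
    s=dict(np.load(f"{n}0.npz")); P=cloud(s).reshape(-1,3); off={"top":.0008,"side":-.0017}[n]
    c=np.array([.4705,-.2038]); a=math.radians(-1.12)
    R=np.array([[math.cos(a),math.sin(a)],[-math.sin(a),math.cos(a)]])
    L=(P[:,:2]-c)@R.T*1000; z=(P[:,2]-off)*1000
    for cy in(-88,0,88):
      for lo,hi in((12.5,60),(20,60),(28,60)):
        m=(abs(L[:,0])<45)&(abs(L[:,1]-cy)<40)&(z>lo)&(z<hi)
        q=L[m]; print(n,cy,lo,len(q),"x",np.percentile(q[:,0],[1,99]).round(1),"y",(np.percentile(q[:,1],[1,99])-cy).round(1))
# close-up
s=dict(np.load("side0.npz")); cv2.imwrite("pics/crop.png",np.vstack([cv2.resize(s["pixels"][125:230,330:440,::-1],None,fx=5,fy=5,interpolation=cv2.INTER_CUBIC)]))
E
```

```text
top -88 12.5 522 x [-37.8  37.6] y [-33.4  32.9]
top -88 20 132 x [-22.3  21.6] y [-14.3  14.5]
top -88 28 88 x [-22.3  21.1] y [-14.5  14.4]
top 0 12.5 511 x [-33.6  37.4] y [-37.3  34.1]
top 0 20 130 x [-21.9  21.6] y [-13.9  15.2]
top 0 28 82 x [-19.9  21.2] y [-14.1  15.5]
top 88 12.5 540 x [-42.4  41.6] y [-35.4  31.9]
top 88 20 121 x [-20.2  21.2] y [-15.   13.2]
top 88 28 88 x [-20.2  20.9] y [-15.1  12.2]
side -88 12.5 417 x [-29.5  33.9] y [-32.6  35.3]
side -88 20 113 x [-22.1  21.8] y [-11.7  16.3]
side -88 28 71 x [-21.2  21.7] y [-11.8  16.4]
side 0 12.5 469 x [-34.2  25. ] y [-30.8  35. ]
side 0 20 125 x [-21.6  22.8] y [-11.1  17.2]
side 0 28 80 x [-21.4  22. ] y [-11.2  17.6]
side 88 12.5 521 x [-23.5  24.5] y [-30.5  34.9]
side 88 20 135 x [-22.   22.4] y [-11.1  16.4]
side 88 28 90 x [-21.7  22.5] y [-11.3  16.6]
```

View pics/crop.png

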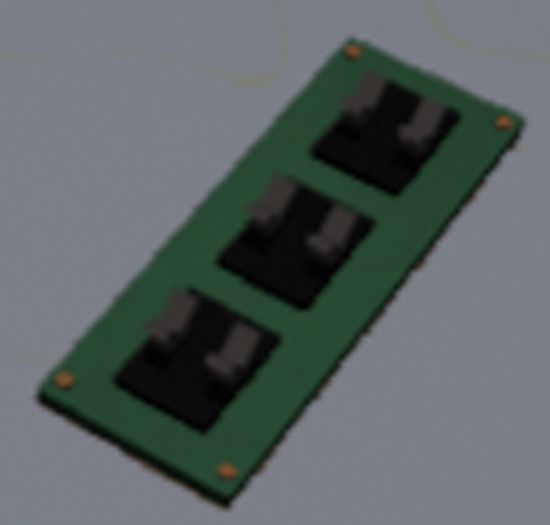

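Each camera has its own bias, about 1.5 mm from the mean, so I'm averaging the two. I'll start with the short angle.

Call:
play_rows(
  deltas=[
    {"offset":[4,5,0],"twist":[0,0,-0.1],"hand":0.75},
    {"offset":[7.5,10,0],"twist":[0,0,-0.2],"hand":0.75},
    {"offset":[11,15,0],"twist":[0,0,-0.3],"hand":0.75},
    {"offset":[14.5,20,0],"twist":[0,0,-0.395],"hand":0.75},
    {"offset":[18,25,0],"twist":[0,0,-0.395],"hand":0.75},
    {"offset":[21,30,0],"twist":[0,0,-0.395],"hand":0.75},
    {"offset":[23.5,35.5,0],"twist":[0,0,-0.395],"hand":0.75},
    {"offset":[24.3,41.5,0],"twist":[0,0,-0.395],"hand":0.75},
  ],
  force=40,
)

```text
time_s: 1.1
position: [0.4891, -0.1851, 0.231]
ee_rot: [0.0, 1.0, -0.004, 0.0]
ft_force: [1.3, -0.4, -0.0]
opening: 0.0643
```

Call:
play_rows(
  deltas=[
    {"offset":[0,6,0],"twist":[0,0,0],"hand":0.75},
    {"offset":[0,12,0],"twist":[0,0,0],"hand":0.75},
    {"offset":[0,18,0],"twist":[0,0,0],"hand":0.75},
    {"offset":[0,24,0],"twist":[0,0,0],"hand":0.75},
    {"offset":[0,30,0],"twist":[0,0,0],"hand":0.75},
    {"offset":[0,36,-2],"twist":[0,0,0],"hand":0.75},
    {"offset":[0,41.5,-5],"twist":[0,0,0],"hand":0.75},
    {"offset":[-0.1,45,-10],"twist":[0,0,0],"hand":0.75},
  ],
)

```text
time_s: 2.1
position: [0.4874, 0.267, 0.1313]
ee_rot: [-0.002, 1.0, -0.003, 0.002]
ft_force: [0.4, 0.0, 0.3]
opening: 0.0639
```

Call:
play_rows(
  deltas=[
    {"offset":[0,0,-2],"twist":[0,0,0],"hand":0.75},
    {"offset":[0,0,-4],"twist":[0,0,0],"hand":0.75},
    {"offset":[0,0,-6],"twist":[0,0,0],"hand":0.75},
    {"offset":[0,0,-6],"twist":[0,0,0],"hand":0.75},
  ],
)

```text
time_s: 2.6
position: [0.4853, 0.2621, 0.0698]
ee_rot: [0.001, 1.0, -0.005, -0.002]
ft_force: [-0.2, 0.0, -0.2]
opening: 0.0641
```

```bash
python3 - <<'E'
from bench import ctrl, vision
import cv2,numpy as np
t,s=[vision.snapshot(n)["pixels"][:,:,::-1] for n in("top","side")]
a=cv2.resize(t[170:290,150:310],None,fx=2.5,fy=2.5); b=cv2.resize(s[220:380,190:350],(400,400))[:300]
b=cv2.resize(s[235:355,190:350],None,fx=2.5,fy=2.5)
cv2.imwrite("pics/a1.png",np.hstack([a,b])); st=ctrl.state(); print(st["position"],st["ft_force"],st["joints"])
E
```

```text
[0.48673682 0.26275617 0.07149961] [-0.00736019 -0.22220614  0.69435074] [-0.58820998  0.72192787  0.06536743  1.92118764 -0.08979991  0.50129804
 -2.04046144]
```

View pics/a1.png

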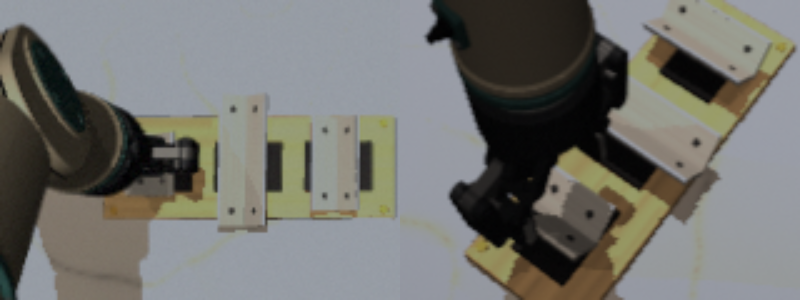

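The picture shows the open fingers straddling the short angle at about (165,160), so I'll go down and grip.

Call:
play_rows(
  deltas=[
    {"offset":[0,0,-2],"twist":[0,0,0],"hand":0.75},
    {"offset":[0,0,-3.5],"twist":[0,0,0],"hand":0.75},
    {"offset":[0,0,-4.4],"twist":[0,0,0],"hand":0.75},
    {"offset":[0,0,-4.4],"twist":[0,0,0],"hand":0.75},
    {"offset":[0,0,-4.4],"twist":[0,0,0],"hand":0.4},
    {"offset":[0,0,-4.4],"twist":[0,0,0],"hand":0.4},
    {"offset":[0,0,-4.4],"twist":[0,0,0],"hand":0.4},
    {"offset":[0,0,-4.4],"twist":[0,0,0],"hand":0.4},
  ],
)

```text
time_s: 3.7
position: [0.4871, 0.2624, 0.028]
ee_rot: [0.0, 1.0, -0.005, 0.0]
ft_force: [0.3, -2.9, 6.6]
opening: 0.0442
```

Call:
play_rows(
  deltas=[
    {"offset":[0,0,0],"twist":[0,0,0],"hand":0.2},
    {"offset":[0,0,0],"twist":[0,0,0],"hand":0.2},
    {"offset":[0,0,0],"twist":[0,0,0],"hand":0.2},
    {"offset":[0,0,1],"twist":[0,0,0],"hand":0.2},
    {"offset":[0,0,3],"twist":[0,0,0],"hand":0.2},
    {"offset":[0,0,5],"twist":[0,0,0],"hand":0.2},
    {"offset":[0,0,5],"twist":[0,0,0],"hand":0.2},
  ],
)

```text
time_s: 4.58
position: [0.4878, 0.2638, 0.0789]
ee_rot: [-0.001, 1.0, -0.004, 0.002]
ft_force: [0.0, 0.4, 0.4]
opening: 0.0445
```

```bash
cat > look.py <<'E'
import sys
from bench import ctrl, vision
import cv2,numpy as np
# look.py out tx ty sx sy : crops 160x120 centred there
o,tx,ty,sx,sy=sys.argv[1],*map(int,sys.argv[2:6])
im=[]
for n,x,y in(("top",tx,ty),("side",sx,sy)):
    d=vision.snapshot(n); np.savez(n+"L.npz",**d); p=d["pixels"][:,:,::-1]; im.append(cv2.resize(p[y-60:y+60,x-80:x+80],None,fx=2.5,fy=2.5,interpolation=cv2.INTER_CUBIC))
cv2.imwrite(f"pics/{o}.png",np.hstack(im)); st=ctrl.state()
print(st["time_s"],st["position"].round(4),st["ee_rot"].round(4),st["ft_force"].round(1),st["opening"],st["joints"].round(2))
E
python3 look.py a2 230 230 270 290
```

```text
4.675 [0.4864 0.263  0.0773] [-2.0e-04  1.0e+00 -4.4e-03  0.0e+00] [ 0.5 -0.  -0.6] 0.044184638342399184 [-0.59  0.71  0.07  1.92 -0.09  0.51 -2.04]
```

View pics/a2.png

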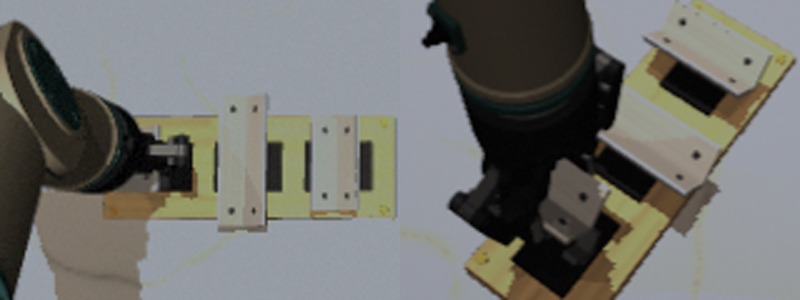

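The short angle is gripped and lifted clear. I'll carry it to the right cradle.

Call:
play_rows(
  deltas=[
    {"offset":[0,-3,4],"twist":[0,0,0],"hand":0.2},
    {"offset":[0,-8,6],"twist":[0,0,0],"hand":0.2},
    {"offset":[0,-14,6],"twist":[0,0,0],"hand":0.2},
    {"offset":[0,-20,6],"twist":[0,0,0],"hand":0.2},
    {"offset":[0,-26,6],"twist":[0,0,0],"hand":0.2},
    {"offset":[0,-32,6],"twist":[0,0,0],"hand":0.2},
    {"offset":[-0.5,-38,6],"twist":[0,0,-0.01],"hand":0.2},
    {"offset":[-1,-44,6],"twist":[0,0,-0.01],"hand":0.2},
  ],
)

```text
time_s: 5.68
position: [0.476, -0.1788, 0.1364]
ee_rot: [-0.0, 1.0, -0.01, -0.001]
ft_force: [1.6, 0.0, -0.7]
opening: 0.0444
```

Call:
play_rows(
  deltas=[
    {"offset":[-0.4,-6,0],"twist":[0,0,0],"hand":0.2},
    {"offset":[-0.8,-10,0],"twist":[0,0,0],"hand":0.2},
    {"offset":[-0.8,-11.4,-1],"twist":[0,0,0],"hand":0.2},
    {"offset":[-0.8,-11.4,-4],"twist":[0,0,0],"hand":0.2},
    {"offset":[-0.8,-11.4,-6.5],"twist":[0,0,0],"hand":0.2},
    {"offset":[-0.8,-11.4,-7],"twist":[0,0,0],"hand":0.2},
    {"offset":[-0.8,-11.4,-7],"twist":[0,0,0],"hand":0.2},
  ],
)

```text
time_s: 6.55
position: [0.4688, -0.2901, 0.0669]
ee_rot: [-0.001, 1.0, -0.009, -0.0]
ft_force: [0.4, 0.4, -0.3]
opening: 0.0439
```

```bash
python3 look.py a3 420 230 390 170; python3 - <<'E'
from h import *
s=dict(np.load("sideL.npz")); P=cloud(s); p=P.reshape(-1,3)
E
```

```text
6.65 [ 0.4693 -0.291   0.068 ] [ 2.0e-04  1.0e+00 -9.2e-03  6.0e-04] [ 0.5  0.4 -0.3] 0.04429475215448039 [ 0.51  0.72 -0.01  1.92  0.02  0.49 -1.1 ]
```

View pics/a3.png

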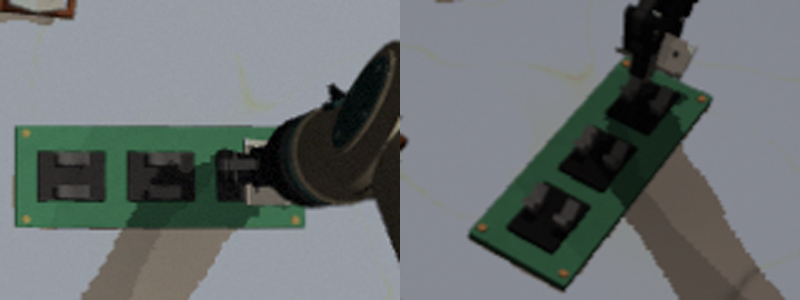

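The angle hangs straight above the right cradle, at about (260,170) in the top crop. Lowering it now.

Call:
play_rows(
  deltas=[
    {"offset":[0,0,-1],"twist":[0,0,0],"hand":0.2},
    {"offset":[0,0,-2],"twist":[0,0,0],"hand":0.2},
    {"offset":[0,0,-3],"twist":[0,0,0],"hand":0.2},
    {"offset":[0,0,-3.5],"twist":[0,0,0],"hand":0.2},
    {"offset":[0,0,-3.8],"twist":[0,0,0],"hand":0.2},
    {"offset":[0,0,-3.9],"twist":[0,0,0],"hand":0.2},
    {"offset":[0,0,-3.9],"twist":[0,0,0],"hand":0.2},
  ],
)

```text
time_s: 7.52
position: [0.4688, -0.2919, 0.0286]
ee_rot: [0.0, 1.0, -0.01, 0.0]
ft_force: [-0.6, -1.8, -0.3]
opening: 0.0443
```

Call:
play_rows(
  deltas=[
    {"offset":[0,0,-0.1],"twist":[0,0,0],"hand":0.3},
    {"offset":[0,0,-0.1],"twist":[0,0,0],"hand":0.55},
    {"offset":[0,0,-0.1],"twist":[0,0,0],"hand":0.65},
    {"offset":[0,0,-0.1],"twist":[0,0,0],"hand":0.75},
    {"offset":[0,0,1.5],"twist":[0,0,0],"hand":0.75},
    {"offset":[0,0,5],"twist":[0,0,0],"hand":0.75},
    {"offset":[0,3,9],"twist":[0,0,0],"hand":0.75},
    {"offset":[0,9,11],"twist":[0,0,0],"hand":0.75},
  ],
)

```text
time_s: 8.52
position: [0.47, -0.2039, 0.1411]
ee_rot: [0.001, 1.0, -0.012, 0.003]
ft_force: [1.0, 1.8, -0.3]
opening: 0.0642
```

Call:
play_rows(
  deltas=[
    {"offset":[0.4,6,0],"twist":[0,0,0],"hand":0.75},
    {"offset":[0.8,12,0],"twist":[0,0,0],"hand":0.75},
    {"offset":[1.2,18,0],"twist":[0,0,0.01],"hand":0.75},
    {"offset":[1.6,24,0],"twist":[0,0,0.01],"hand":0.75},
    {"offset":[1.8,28,-1],"twist":[0,0,0.01],"hand":0.75},
    {"offset":[1.8,28.8,-3],"twist":[0,0,0.01],"hand":0.75},
    {"offset":[1.8,28.8,-6.7],"twist":[0,0,0.01],"hand":0.75},
    {"offset":[1.8,28.8,-6.7],"twist":[0,0,0.01],"hand":0.75},
  ],
)

```text
time_s: 9.52
position: [0.4849, 0.0861, 0.0702]
ee_rot: [0.0, 1.0, -0.004, -0.002]
ft_force: [0.3, -0.8, 0.1]
opening: 0.0641
```

```bash
python3 look.py a4 300 230 330 240; python3 - <<'E'
from h import *
for n in("top","side"):
    for q,b in segs(dict(np.load(n+"L.npz")),.03,.09):
        r=rect(q[:,:2])
        if r[0][1]<-230 and r[0][0]<600: print(n,b,*r,np.percentile(q[:,2],[50,95]).round(4))
E
```

```text
9.625 [0.4869 0.0859 0.072 ] [-1.0e-04  1.0e+00 -4.8e-03  2.0e-04] [0.7 0.2 0.5] 0.06364352907010676 [-0.26  0.67  0.04  2.08 -0.06  0.39 -1.75]
top [434 227  21  26] [ 468.8 -292.1] [60.5 47.7] -0.39 [0.0423 0.0511]
side [393 130  32  23] [ 469.9 -289.7] [61.9 50. ] 0.76 [0.0413 0.0485]
```

View pics/a4.png

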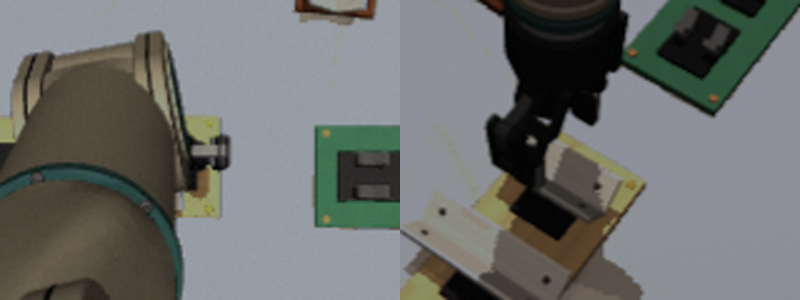

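The short angle is seated at (469,-291) mm, at the same height as before. The fingers straddle the medium one, so I'll grip it.

Call:
play_rows(
  deltas=[
    {"offset":[0,0,-2],"twist":[0,0,0],"hand":0.75},
    {"offset":[0,0,-3.5],"twist":[0,0,0],"hand":0.75},
    {"offset":[0,0,-4.4],"twist":[0,0,0],"hand":0.75},
    {"offset":[0,0,-4.4],"twist":[0,0,0],"hand":0.55},
    {"offset":[0,0,-4.4],"twist":[0,0,0],"hand":0.2},
    {"offset":[0,0,-4.4],"twist":[0,0,0],"hand":0.2},
    {"offset":[0,0,-4.4],"twist":[0,0,0],"hand":0.2},
    {"offset":[0,0,-4.4],"twist":[0,0,0],"hand":0.2},
  ],
)

```text
time_s: 10.62
position: [0.4869, 0.0863, 0.0274]
ee_rot: [-0.0, 1.0, -0.005, 0.0]
ft_force: [-0.9, 0.9, 3.7]
opening: 0.0441
```

Call:
play_rows(
  deltas=[
    {"offset":[0,0,0],"twist":[0,0,0],"hand":0.2},
    {"offset":[0,0,1],"twist":[0,0,0],"hand":0.2},
    {"offset":[0,0,4],"twist":[0,0,0],"hand":0.2},
    {"offset":[0,-2,8],"twist":[0,0,0],"hand":0.2},
    {"offset":[-0.4,-8,9],"twist":[0,0,0],"hand":0.2},
    {"offset":[-0.8,-14,9],"twist":[0,0,-0.01],"hand":0.2},
    {"offset":[-1.3,-19,9],"twist":[0,0,-0.01],"hand":0.2},
    {"offset":[-1.5,-20.2,7],"twist":[0,0,-0.01],"hand":0.2},
  ],
)

```text
time_s: 11.62
position: [0.4718, -0.1211, 0.0983]
ee_rot: [0.002, 1.0, -0.013, 0.002]
ft_force: [0.4, 1.2, -0.5]
opening: 0.0444
```

Call:
play_rows(
  deltas=[
    {"offset":[0,0,-2],"twist":[0,0,0],"hand":0.2},
    {"offset":[0,0,-3],"twist":[0,0,0],"hand":0.2},
    {"offset":[0,0,-3],"twist":[0,0,0],"hand":0.2},
  ],
)

```text
time_s: 12.0
position: [0.4712, -0.1157, 0.0668]
ee_rot: [-0.0, 1.0, -0.009, -0.001]
ft_force: [0.2, 0.4, -1.6]
opening: 0.0445
```

```bash
python3 look.py a5 380 230 370 190
```

```text
12.1 [ 0.4719 -0.1157  0.0675] [ 1.0e-04  1.0e+00 -9.3e-03  3.0e-04] [-0.2  0.4 -1.2] 0.04395669082987178 [ 0.18  0.67 -0.    2.1   0.    0.37 -1.41]
```

View pics/a5.png

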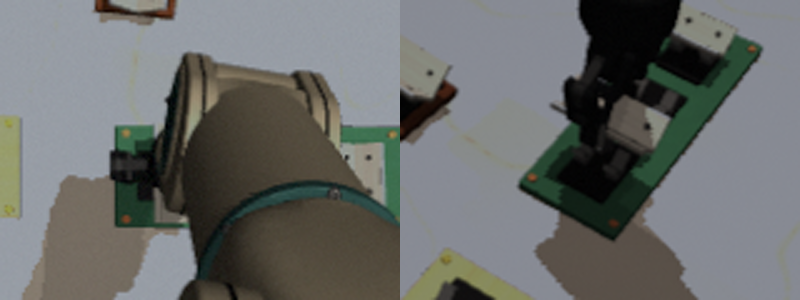

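The medium angle hangs over the left cradle and the short one sits in the right. Lowering and releasing.

Call:
play_rows(
  deltas=[
    {"offset":[0,0,-1.5],"twist":[0,0,0],"hand":0.2},
    {"offset":[0,0,-2.7],"twist":[0,0,0],"hand":0.2},
    {"offset":[0,0,-3.5],"twist":[0,0,0],"hand":0.2},
    {"offset":[0,0,-3.9],"twist":[0,0,0],"hand":0.2},
    {"offset":[0,0,-4],"twist":[0,0,0],"hand":0.2},
    {"offset":[0,0,-4],"twist":[0,0,0],"hand":0.2},
  ],
)

```text
time_s: 12.85
position: [0.4713, -0.1163, 0.0273]
ee_rot: [0.0, 1.0, -0.01, -0.0]
ft_force: [-1.0, -0.8, 3.6]
opening: 0.0445
```

Call:
play_rows(
  deltas=[
    {"offset":[0,0,0],"twist":[0,0,0],"hand":0.3},
    {"offset":[0,0,0],"twist":[0,0,0],"hand":0.55},
    {"offset":[0,0,0],"twist":[0,0,0],"hand":0.65},
    {"offset":[0,0,0],"twist":[0,0,0],"hand":0.75},
    {"offset":[0,0,1.5],"twist":[0,0,0],"hand":0.75},
    {"offset":[0,0,5],"twist":[0,0,0],"hand":0.75},
    {"offset":[0,3,9],"twist":[0,0,0],"hand":0.75},
    {"offset":[0,9,11],"twist":[0,0,0],"hand":0.75},
  ],
)

```text
time_s: 13.85
position: [0.4732, -0.0281, 0.1397]
ee_rot: [0.001, 1.0, -0.013, 0.002]
ft_force: [0.7, 1.7, 0.1]
opening: 0.0641
```

Call:
play_rows(
  deltas=[
    {"offset":[0.6,6,0],"twist":[0,0,0],"hand":0.75},
    {"offset":[1.2,12,0],"twist":[0,0,0.01],"hand":0.75},
    {"offset":[1.6,18,0],"twist":[0,0,0.01],"hand":0.75},
    {"offset":[1.8,20,-1],"twist":[0,0,0.01],"hand":0.75},
    {"offset":[1.8,20,-4],"twist":[0,0,0.01],"hand":0.75},
    {"offset":[1.8,20,-6.6],"twist":[0,0,0.01],"hand":0.75},
    {"offset":[1.8,20,-6.6],"twist":[0,0,0.01],"hand":0.75},
  ],
)

```text
time_s: 14.72
position: [0.4882, 0.1719, 0.0698]
ee_rot: [0.001, 1.0, -0.005, -0.002]
ft_force: [-0.4, -0.1, 0.2]
opening: 0.0642
```

```bash
python3 look.py a6 300 230 300 265; python3 - <<'E'
from h import *
for n in("top","side"):
    for q,b in segs(dict(np.load(n+"L.npz")),.03,.09):
        r=rect(q[:,:2])
        if r[0][1]<-80 and r[0][0]<600: print(n,b,*r,np.percentile(q[:,2],[50,95]).round(4))
E
```

```text
14.825 [0.4899 0.1727 0.0715] [ 1.0e-04  1.0e+00 -5.2e-03  1.0e-04] [ 0.4 -0.   0.4] 0.06388911354207447 [-0.42  0.69  0.05  2.01 -0.07  0.44 -1.91]
top [361 221  19  39] [ 471.2 -116.7] [90.3 43.1] -1.68 [0.0414 0.0509]
top [434 227  21  26] [ 469.1 -292.3] [60.6 47.2] -1.2 [0.0422 0.0508]
top [407 231   5   5] [ 486.4 -213.3] [10.2  9.8] 86.85 [0.0339 0.0369]
top [407 244   5   5] [ 455.1 -212. ] [10.2  9. ] -4.91 [0.0343 0.0379]
side [393 130  32  23] [ 470.  -290.3] [61.9 50.7] -2.76 [0.0411 0.0486]
side [348 171  47  33] [ 471.3 -114.4] [90.5 49.5] -1.48 [0.0415 0.0482]
```

View pics/a6.png

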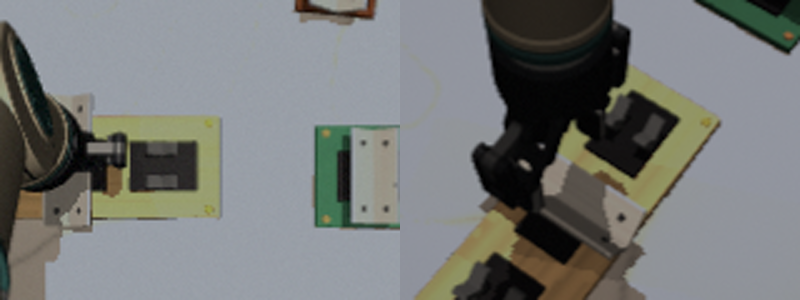

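The medium angle is seated at (471,-115.5) mm. The fingers straddle the long one, so it goes to the middle cradle next.

Call:
play_rows(
  deltas=[
    {"offset":[0,0.1,-2],"twist":[0,0,0],"hand":0.75},
    {"offset":[0,0.1,-3.5],"twist":[0,0,0],"hand":0.75},
    {"offset":[0,0.1,-4.4],"twist":[0,0,0],"hand":0.75},
    {"offset":[0,0.1,-4.4],"twist":[0,0,0],"hand":0.55},
    {"offset":[0,0.1,-4.4],"twist":[0,0,0],"hand":0.2},
    {"offset":[0,0.1,-4.4],"twist":[0,0,0],"hand":0.2},
    {"offset":[0,0.1,-4.4],"twist":[0,0,0],"hand":0.2},
    {"offset":[0,0.1,-4.4],"twist":[0,0,0],"hand":0.2},
  ],
)

```text
time_s: 15.82
position: [0.4897, 0.1744, 0.027]
ee_rot: [-0.0, 1.0, -0.005, 0.0]
ft_force: [-0.2, -0.1, 0.6]
opening: 0.0447
```

Call:
play_rows(
  deltas=[
    {"offset":[0,0,0],"twist":[0,0,0],"hand":0.2},
    {"offset":[0,0,2],"twist":[0,0,0],"hand":0.2},
    {"offset":[0,0,6],"twist":[0,0,0],"hand":0.2},
    {"offset":[0,-4,9],"twist":[0,0,0],"hand":0.2},
    {"offset":[-0.4,-10,10],"twist":[0,0,0],"hand":0.2},
    {"offset":[-0.8,-16,10],"twist":[0,0,0],"hand":0.2},
    {"offset":[-1.2,-22,10],"twist":[0,0,-0.01],"hand":0.2},
    {"offset":[-1.5,-28,10],"twist":[0,0,-0.01],"hand":0.2},
  ],
)

```text
time_s: 16.82
position: [0.4744, -0.1074, 0.127]
ee_rot: [0.0, 1.0, -0.01, 0.0]
ft_force: [0.5, -0.2, -0.4]
opening: 0.0442
```

Call:
play_rows(
  deltas=[
    {"offset":[-0.3,-6,0],"twist":[0,0,0],"hand":0.2},
    {"offset":[-0.4,-9,0],"twist":[0,0,0],"hand":0.2},
    {"offset":[-0.4,-9.7,-2],"twist":[0,0,0],"hand":0.2},
    {"offset":[-0.4,-9.7,-5],"twist":[0,0,0],"hand":0.2},
    {"offset":[-0.4,-9.7,-6],"twist":[0,0,0],"hand":0.2},
    {"offset":[-0.4,-9.7,-6],"twist":[0,0,0],"hand":0.2},
  ],
)

```text
time_s: 17.58
position: [0.4703, -0.2023, 0.0665]
ee_rot: [-0.0, 1.0, -0.009, -0.001]
ft_force: [0.3, 0.1, -0.3]
opening: 0.0447
```

```bash
python3 look.py a7 400 230 385 180
```

```text
17.675 [ 0.4712 -0.2026  0.0675] [ 2.0e-04  1.0e+00 -9.4e-03  5.0e-04] [ 0.2  0.7 -1.4] 0.04419142956833462 [ 0.36  0.69 -0.02  2.03  0.03  0.42 -1.27]
```

View pics/a7.png

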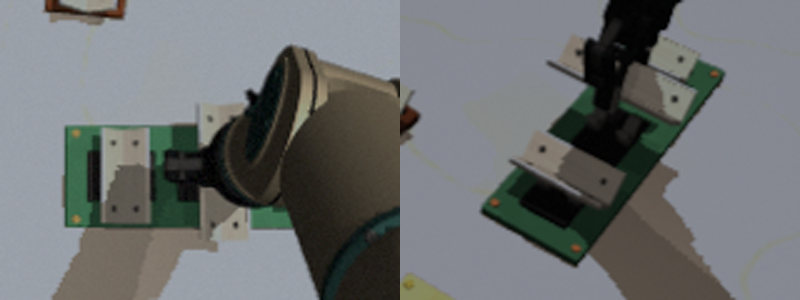

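The long angle hangs straight over the middle cradle, between the two seated ones. Lowering and releasing.

Call:
play_rows(
  deltas=[
    {"offset":[0,-0.05,-1.5],"twist":[0,0,0],"hand":0.2},
    {"offset":[0,-0.05,-2.7],"twist":[0,0,0],"hand":0.2},
    {"offset":[0,-0.05,-3.5],"twist":[0,0,0],"hand":0.2},
    {"offset":[0,-0.05,-3.9],"twist":[0,0,0],"hand":0.2},
    {"offset":[0,-0.05,-4],"twist":[0,0,0],"hand":0.2},
    {"offset":[0,-0.05,-4],"twist":[0,0,0],"hand":0.2},
  ],
)

```text
time_s: 18.42
position: [0.4706, -0.2043, 0.027]
ee_rot: [0.001, 1.0, -0.01, 0.0]
ft_force: [-1.1, -3.7, 0.3]
opening: 0.0446
```

Call:
play_rows(
  deltas=[
    {"offset":[0,0,0],"twist":[0,0,0],"hand":0.3},
    {"offset":[0,0,0],"twist":[0,0,0],"hand":0.55},
    {"offset":[0,0,0],"twist":[0,0,0],"hand":0.65},
    {"offset":[0,0,0],"twist":[0,0,0],"hand":0.75},
    {"offset":[0,0,1.5],"twist":[0,0,0],"hand":0.75},
    {"offset":[0,0,5],"twist":[0,0,0],"hand":0.75},
    {"offset":[3,2,9],"twist":[0,0,0],"hand":0.8},
    {"offset":[9,5,11],"twist":[0,0,-0.05],"hand":0.85},
  ],
)

```text
time_s: 19.42
position: [0.5544, -0.1577, 0.1383]
ee_rot: [0.001, 0.999, -0.037, 0.001]
ft_force: [1.0, -1.5, -1.4]
opening: 0.0726
```

Call:
play_rows(
  deltas=[
    {"offset":[5,3,0],"twist":[0,0,-0.048],"hand":0.85},
    {"offset":[10.9,6.5,0],"twist":[0,0,-0.048],"hand":0.85},
    {"offset":[10.9,6.5,-2],"twist":[0,0,-0.048],"hand":0.85},
    {"offset":[10.9,6.5,-5],"twist":[0,0,-0.048],"hand":0.85},
    {"offset":[10.9,6.5,-5.7],"twist":[0,0,-0.048],"hand":0.85},
    {"offset":[10.9,6.5,-5.7],"twist":[0,0,-0.048],"hand":0.85},
  ],
)

```text
time_s: 20.18
position: [0.6625, -0.092, 0.0779]
ee_rot: [0.0, 0.998, -0.059, -0.0]
ft_force: [0.2, -0.1, 0.4]
opening: 0.0728
```

```bash
python3 look.py a8 380 190 330 165; python3 - <<'E'
from h import *
for n in("top","side"):
    for q,b in segs(dict(np.load(n+"L.npz")),.03,.09):
        r=rect(q[:,:2])
        if r[0][1]<-60 and r[0][0]<700: print(n,b,*r,np.percentile(q[:,2],[50,95]).round(4))
E
```

```text
20.275 [ 0.6637 -0.0919  0.079 ] [ 1.000e-04  9.983e-01 -5.890e-02  9.000e-04] [-0.3  0.2  0.2] 0.07258608896626349 [ 0.08  0.83  0.03  1.58 -0.04  0.73 -1.56]
top [345 155   3  11] [662.6 -64.5] [25.   5.3] -1.6 [0.053  0.0552]
top [445 227  10  26] [ 468.7 -307.8] [60.5 16.7] -0.98 [0.0452 0.0515]
side [393 130  32  23] [ 469.3 -290.7] [61.4 50.5] -0.45 [0.0412 0.0483]
side [270 140  40  30] [670.  -81.3] [75.5 67.4] -6.9 [0.0441 0.0526]
side [362 145  58  37] [ 471.5 -202.1] [125.8  50.5] -0.24 [0.0412 0.0484]
side [348 171  47  33] [ 471.3 -114.1] [90.5 48.7] -0.64 [0.0412 0.0486]
```

View pics/a8.png

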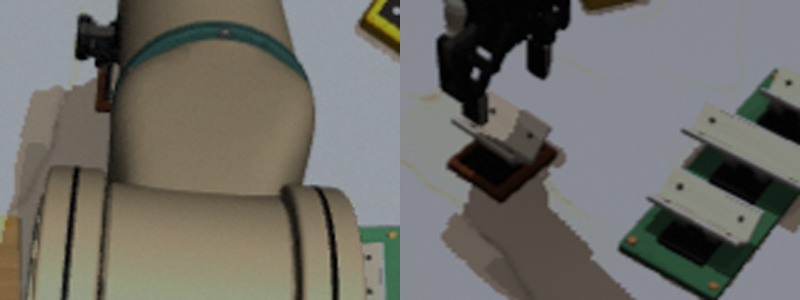

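All three angles are seated in the green rack. The tool is about 6 mm short in x and 4 mm in y of the clamp, so I'll correct that, go down and grip.

Call:
play_rows(
  deltas=[
    {"offset":[0.6,0.4,0],"twist":[0,0,0],"hand":0.85},
    {"offset":[0.6,0.4,-2],"twist":[0,0,0],"hand":0.85},
    {"offset":[0.6,0.4,-4],"twist":[0,0,0],"hand":0.85},
    {"offset":[0.6,0.4,-4.9],"twist":[0,0,0],"hand":0.8},
    {"offset":[0.6,0.4,-4.9],"twist":[0,0,0],"hand":0.6},
    {"offset":[0.6,0.4,-4.9],"twist":[0,0,0],"hand":0.3},
    {"offset":[0.6,0.4,-4.9],"twist":[0,0,0],"hand":0.3},
    {"offset":[0.6,0.4,-4.9],"twist":[0,0,0],"hand":0.3},
  ],
)

```text
time_s: 21.28
position: [0.6695, -0.087, 0.0291]
ee_rot: [-0.0, 0.998, -0.058, 0.0]
ft_force: [-0.1, -0.8, -1.0]
opening: 0.0527
```

Call:
play_rows(
  deltas=[
    {"offset":[0,0,0],"twist":[0,0,0],"hand":0.3},
    {"offset":[0,0,1],"twist":[0,0,0],"hand":0.3},
    {"offset":[0,0,4],"twist":[0,0,0],"hand":0.3},
    {"offset":[0,0,8],"twist":[0,0,0],"hand":0.3},
    {"offset":[0,0,10],"twist":[0,0,0],"hand":0.3},
    {"offset":[0,0,10],"twist":[0,0,0],"hand":0.3},
  ],
)

```text
time_s: 22.02
position: [0.6704, -0.0875, 0.1305]
ee_rot: [0.0, 0.998, -0.059, 0.002]
ft_force: [-0.8, -0.3, -1.5]
opening: 0.0529
```

```bash
python3 look.py a9 380 190 330 165
```

```text
22.125 [ 0.6683 -0.0872  0.1277] [-1.000e-04  9.983e-01 -5.860e-02 -9.000e-04] [-0.4 -0.3 -0.8] 0.053144810334156536 [ 0.07  0.78  0.04  1.53 -0.04  0.83 -1.57]
```

View pics/a9.png

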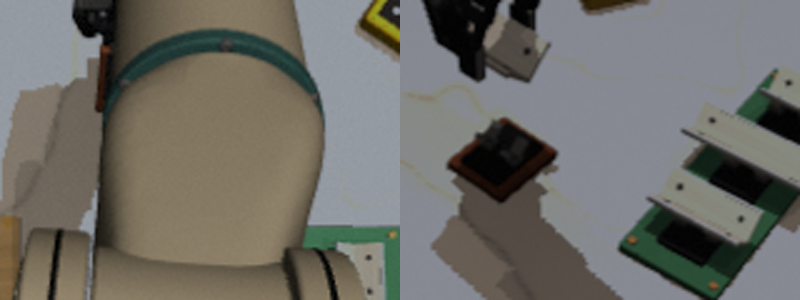

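The clamp angle is held level above its empty stand. Carrying it over the long angle.

Call:
play_rows(
  deltas=[
    {"offset":[-5,-3,0],"twist":[0,0,0.05],"hand":0.3},
    {"offset":[-10,-6,0],"twist":[0,0,0.098],"hand":0.3},
    {"offset":[-15,-9,0],"twist":[0,0,0.098],"hand":0.3},
    {"offset":[-19.8,-11.6,0],"twist":[0,0,0.098],"hand":0.3},
    {"offset":[-19.8,-11.6,0],"twist":[0,0,0.098],"hand":0.3},
    {"offset":[-19.8,-11.6,-3],"twist":[0,0,0.098],"hand":0.3},
    {"offset":[-19.8,-11.6,-5],"twist":[0,0,0.098],"hand":0.3},
    {"offset":[-19.8,-11.6,-5],"twist":[0,0,0.098],"hand":0.3},
  ],
)

```text
time_s: 23.12
position: [0.4702, -0.2021, 0.0766]
ee_rot: [-0.001, 1.0, -0.009, -0.002]
ft_force: [0.1, 0.3, -0.4]
opening: 0.0532
```

```bash
python3 look.py a10 400 230 385 180
```

```text
23.225 [ 0.4715 -0.2029  0.0783] [-3.0e-04  1.0e+00 -9.3e-03 -3.0e-04] [ 0.  -0.2  0.5] 0.05260491694750022 [ 0.36  0.67 -0.01  2.02  0.02  0.45 -1.26]
```

View pics/a10.png

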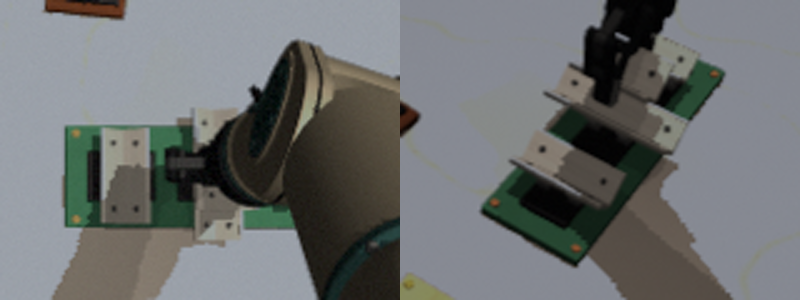

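The clamp hangs above the middle of the long angle. Lowering it gently.

Call:
play_rows(
  deltas=[
    {"offset":[0,-0.05,-1.5],"twist":[0,0,0],"hand":0.3},
    {"offset":[0,-0.05,-2.5],"twist":[0,0,0],"hand":0.3},
    {"offset":[0,-0.05,-3.3],"twist":[0,0,0],"hand":0.3},
    {"offset":[0,-0.05,-3.8],"twist":[0,0,0],"hand":0.3},
    {"offset":[0,-0.05,-4.1],"twist":[0,0,0],"hand":0.3},
    {"offset":[0,-0.05,-4.2],"twist":[0,0,0],"hand":0.3},
    {"offset":[0,-0.05,-4.2],"twist":[0,0,0],"hand":0.3},
  ],
)

```text
time_s: 24.1
position: [0.4713, -0.2039, 0.0368]
ee_rot: [0.0, 1.0, -0.01, 0.0]
ft_force: [-0.2, -0.0, -0.2]
opening: 0.0526
```

Call:
play_rows(
  deltas=[
    {"offset":[0,0,-0.1],"twist":[0,0,0],"hand":0.3},
    {"offset":[0,0,-0.15],"twist":[0,0,0],"hand":0.3},
    {"offset":[0,0,-0.15],"twist":[0,0,0],"hand":0.3},
  ],
)

```text
time_s: 24.48
position: [0.4712, -0.2038, 0.0352]
ee_rot: [0.0, 1.0, -0.01, 0.0]
ft_force: [-0.3, 0.6, -0.3]
opening: 0.0528
```

Call:
play_rows(
  deltas=[
    {"offset":[0,0,-0.05],"twist":[0,0,0],"hand":0.3},
    {"offset":[0,0,-0.1],"twist":[0,0,0],"hand":0.3},
    {"offset":[0,0,-0.1],"twist":[0,0,0],"hand":0.3},
  ],
)

```text
time_s: 24.85
position: [0.4712, -0.2038, 0.0341]
ee_rot: [-0.0, 1.0, -0.01, -0.0]
ft_force: [-0.7, 0.1, -1.5]
opening: 0.0526
```

Call:
play_rows(
  deltas=[
    {"offset":[0,0,0],"twist":[0,0,0],"hand":0.5},
    {"offset":[0,0,0],"twist":[0,0,0],"hand":0.65},
    {"offset":[0,0,0],"twist":[0,0,0],"hand":0.75},
    {"offset":[0,0,0],"twist":[0,0,0],"hand":0.8},
    {"offset":[0,0,1.5],"twist":[0,0,0],"hand":0.8},
    {"offset":[0,0,5],"twist":[0,0,0],"hand":0.8},
    {"offset":[0,0,10],"twist":[0,0,0],"hand":0.8},
    {"offset":[0,0,15],"twist":[0,0,0],"hand":0.8},
  ],
)

```text
time_s: 25.85
position: [0.471, -0.2038, 0.1866]
ee_rot: [0.0, 1.0, -0.01, 0.0]
ft_force: [0.5, 0.3, -0.6]
opening: 0.0687
```

Call:
play_rows(
  deltas=[
    {"offset":[0,6,0],"twist":[0,0,0],"hand":0.8},
    {"offset":[0,12,0],"twist":[0,0,0],"hand":0.8},
    {"offset":[0,18,0],"twist":[0,0,0],"hand":0.8},
    {"offset":[0,24,0],"twist":[0,0,0],"hand":0.8},
    {"offset":[0,30,0],"twist":[0,0,0],"hand":0.8},
    {"offset":[0,36,0],"twist":[0,0,0],"hand":0.8},
    {"offset":[0,42,0],"twist":[0,0,0],"hand":0.8},
    {"offset":[0,42,0],"twist":[0,0,0],"hand":0.8},
  ],
)

```text
time_s: 26.85
position: [0.4702, 0.2227, 0.1852]
ee_rot: [-0.002, 1.0, -0.005, 0.001]
ft_force: [0.1, -0.6, 1.1]
opening: 0.0684
```

```bash
python3 look.py a11 400 230 385 180; python3 - <<'E'
from h import *
import math
a=math.radians(-1.1);R=np.array([[math.cos(a),math.sin(a)],[-math.sin(a),math.cos(a)]])
for n in("top","side"):
    s=dict(np.load(n+"L.npz"))
    for lo in(.03,.053):
      for q,b in segs(s,lo,.09):
        r=rect(q[:,:2])
        if r[0][1]<-60 and r[0][0]<600: print(n,lo,b,*r,np.percentile(q[:,2],[50,95,99]).round(4))
    P=cloud(s).reshape(-1,3);L=(P[:,:2]-[.471,-.2035])@R.T*1000
    # height profile across, clamp zone and long's ends
    for lo,hi in((-33,33),(42,60),(-60,-42)):
        m=(L[:,0]>lo)&(L[:,0]<hi)&(abs(L[:,1])<32)&(P[:,2]>.02)
        print(n,lo,[(y,round(float(np.median(P[m&(abs(L[:,1]-y)<2.5),2]))*0+float(np.median(P[m&(abs(L[:,1]-y)<2.5),2]))*1000,1)) for y in range(-25,26,5) if (m&(abs(L[:,1]-y)<2.5)).sum()>3])
E
```

```text
26.95 [0.4709 0.2163 0.1848] [ 2.0e-04  1.0e+00 -8.8e-03  2.0e-04] [-0.4 -0.8 -0.3] 0.06845140374249405 [-0.49  0.5   0.    1.93  0.    0.7  -2.07]
top 0.03 [396 213  24  53] [ 472.  -203.7] [124.7  55. ] -2.71 [0.0461 0.0601 0.0619]
top 0.03 [361 221  19  39] [ 471.3 -116.8] [90.4 43.5] -1.79 [0.0418 0.0509 0.0528]
top 0.03 [434 227  21  26] [ 469.  -292.1] [60.7 47.7] -0.95 [0.0425 0.0506 0.0523]
top 0.053 [396 222   5  32] [ 474.7 -181.6] [73. 11.] -2.17 [0.0579 0.0618 0.0625]
top 0.053 [413 222   7  32] [ 474.  -224.5] [73.  13.4] -2.26 [0.0575 0.0616 0.0632]
top -33 [(-25, 60.1), (-20, 56.4), (-15, 51.3), (-10, 46.0), (-5, 41.4), (0, 36.8), (5, 40.9), (10, 44.8), (15, 50.7), (20, 56.6), (25, 59.3)]
top 42 [(-20, 50.6), (-15, 46.3), (-10, 40.7), (-5, 35.0), (0, 31.9), (5, 33.6), (10, 41.3), (15, 47.4), (20, 50.1)]
top -60 [(-20, 49.5), (-15, 43.9), (-10, 39.1), (-5, 34.7), (0, 30.9), (5, 35.1), (10, 39.0), (15, 44.7), (20, 49.0), (25, 44.8)]
side 0.03 [393 130  32  23] [ 469.4 -290. ] [60.8 49.2] 0.47 [0.0413 0.0482 0.0495]
side 0.03 [362 145  58  37] [ 471.6 -202.3] [126.2  56.5] -2.83 [0.0449 0.0576 0.059 ]
side 0.03 [348 171  47  33] [ 471.3 -114.7] [91.7 49.5] -0.67 [0.0414 0.0486 0.0496]
side 0.053 [381 145  30  17] [ 474.3 -224.8] [74.4 12.2] -1.79 [0.0561 0.0586 0.0599]
side 0.053 [370 158  31  16] [ 474.5 -176.6] [74.8  6.9] -0.35 [0.057  0.0592 0.0602]
side -33 [(-25, 56.7), (-20, 53.9), (-15, 49.4), (-10, 44.1), (-5, 39.1), (0, 35.5), (10, 32.8), (15, 32.7), (20, 42.7), (25, 51.4)]
side 42 [(-20, 47.1), (-15, 42.5), (-10, 38.3), (-5, 32.7), (0, 30.8), (20, 45.7), (25, 46.3)]
side -60 [(-20, 46.9), (-15, 43.9), (-10, 38.1), (-5, 33.8), (0, 29.0), (20, 46.4), (25, 47.4)]
```

View pics/a11.png

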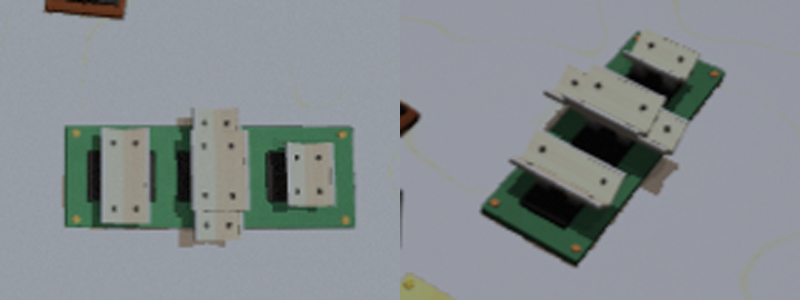

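The last picture shows the clamp nested midway in the long angle, at about (218,170) in the top crop, with the medium angle to its left and the short one to its right. The numbers agree, so I'm handing in.

```bash
python3 -c "
from bench import workorder
print(workorder.finish_job())"
```

```text
the job is handed in; nothing more can be done
None
```

The job is done and handed in at about 27 s of the 102 s allowed. The short angle is in the right cradle, the long in the middle, the medium in the left, and the clamp angle is nested in the long one.

My last checks, averaging both cameras:
- **Angles:** each is centred within about 2 mm of its estimated seat, at the same height it had in the full rack. Yaw readings are within about 2° of the rack's direction.
- **Clamp angle:** it is about 3 mm off mid-length. Its inner corner is 5.3 mm above the long one's (5.7 mm expected) and its edges are 10 mm higher. It lies parallel within about 2°.
- **Robot:** the gripper was about 0.42 m away in y, with its tip at z = 0.185 m, touching nothing.

The two cameras disagreed by 1–3 mm in y and about 2.5 mm in height. That is roughly their stated calibration error, and no check failed.

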